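Snap a conduit saddle onto a sloping panel's conduit, up to the marker ring

ROBOT

A 6-joint arm with a two-finger parallel gripper is mounted at the origin on the work surface. World frame = base frame: x ahead of the robot, y to its left, z up, the work surface at z = 0. Lengths are in m, angles in rad, forces in N, time in s.
With the tool pointing down it reaches from about 0.325 to 0.9 m from the base axis. Payload 6.1 kg.
Tool frame: the origin (TCP) lies between the finger pads; the fingertips stand manip.finger_overhang ahead of it and the grasp point (between the pads) lies 3 mm ahead of it (manip.finger_overhang is the distance from the TCP to the fingertips, in m); z points along the fingers, y is the line along which they close (so a half turn about z gives the same grasp; the last joint's range is limited). The gripper opens to 87 mm and grips with 3 to 60 N. Pads are 19 mm wide; open, the fingers measure 117 mm over their backs; the gripper's body (75 mm by 190 mm) begins 51 mm behind the grasp point.
Start: joints at [-1.403, 0.22, 1.526, -0, 1.395, -0.126], TCP at [0.181, -0.598, 0.245] pointing down, gripper open.
Joint ranges: [-2.98, 2.98], [-0.91, 2.08], [0.09, 2.57], [-1.24, 4.39], [0.2, 2.65], [-2.68, 2.68]. Speed limits (rad/s): [2.57, 2.57, 3.01, 3.14, 3.14, 3.14].

INTERFACE

Orientations are given as a unit quaternion [x, y, z, w].
In Python, from bench import monitor, optics, close_job, manip gives the robot as it stands.
- The arm moves only by the tool send_rows, never from a script. Its argument "motion" is one flat list of numbers, 5 for each row, row after row: the shift along the tool's x, y, z each as a share of 0.04 m, from -1 to 1, then the turn about the tool's z as a share of 90 degrees, from -1 to 1, then the closure, from -1 (fully open) to 1 (shut). A call has 1 to 8 rows; each row shifts and turns the commanded pose from where the row before left it, along the tool's axes as they then stand; what a row does not reach is not made up. A row lasts 1/10 s, in which the tool goes at most 50 mm and 8.59 degrees, less where a joint would pass 70% of its speed; a pose out of reach is approached as far as the arm can. A call with a number of a shift or a turn outside -1 to 1 is refused whole. A call with a gripper value outside its range is refused whole. The fingers move at their own pace and stop on an object; "squeeze" is the grip in N (left out, the last holds). Time passes only in rows, so rows that do not move let the fingers close. It gives the time, the measured TCP pose, the force, the opening and the grip force at its end, in the units of the state.
- monitor.sense(): the state, without advancing time (a new reading comes with each control period).
- optics.get_image(name): name is "side" or "top" or "wrist"; returns a dict with "image" (480x640x3 uint8, red, green, blue), "mtx" (3x3 intrinsics, pixels), "dist" ([k1, k2, p1, p2, k3] as OpenCV has them; the pictures are not rectified), "world_from_camera" (4x4, takes a point from camera to world coordinates). Camera axes: x right, y down, z forward; pixel columns grow to the right and rows downward; lengths in m; the calibration is good to about 2 mm. A picture is of the moment at which its call begins. There is no depth.
- close_job(): hands the job in; it is judged then, once.
The state is a dict: "time": time; "qpos": joint angles; "qd": joint speeds; "joint_efforts": joint torques, N m; "eef_pos": TCP position; "orientation": TCP orientation; "wrist_force": force on the tool from outside, world axes, zero at the start; "torque": the same for the moment, N m; "finger_gap": opening from 0.0 (shut) to 1.0 (fully open); "finger_force": force on a finger pad.
Only numpy, scipy, OpenCV 4.12 (cv2) and the standard library are available. Lean on these libraries where they do the work, as an engineer would, in place of code of your own. Each camera call takes 0.05 s, during which the arm holds its last target. There are 200 camera calls.

TASK

Take the orange sprung saddle from the cardboard tray and press it squarely, straight towards the sloping plate, over the grey conduit, at least a centimetre clear of the blue marker ring, until both its arms have snapped past and the saddle sits fully home. Then slide it along the conduit until it touches the ring, without shifting the ring, and let go of it there. Leave the big grey saddle and the other things on the table where they are.

Things in the scene. Friction and masses are not known exactly. Their poses are not given: they have to be found in the camera images.
- saddle: Orange sprung C-shaped clip for 25 mm conduit with a tab on its back; 73 mm tall, 22 mm along its bore, 39 mm wide over the feet, about 60 g. Starts on its feet in the tray, tab up. Origin: middle of the underside of the feet. z points up to the tab, y along the bore, x across it (a half turn about z gives the same clip). Bore axis at z = 16.5 mm, crown top at 33 mm. The mouth faces -z.
- saddle_tab (a point): Middle of the saddle's tab, where to grip it: a block 14 mm (x) by 18 mm (y), centred on the saddle's z axis, from z = 33 to 73 mm of the saddle; this point is at z = 53 mm (36.5 mm above the bore axis). Axes as the saddle's.
- saddle_bore (a point): Middle of the saddle's bore; fully home it lies on the conduit's axis. Pressing the saddle on takes 6 to 12 N along its -z over the last 20 mm, while the sprung arms spread; then it snaps home, the crown resting on the conduit, and the push rises steeply: 20 N is enough. Once home it drags with 2 to 5 N when slid along. Axes as the saddle's.
- conduit: Grey fixed tube, 25 mm in diameter, in front of a sloping plate. Origin on its axis, midway. y along the tube; z square to the plate and away from it (30 degrees from vertical, leaning to the robot); x up the slope. Plate at z = -20 mm. Tube free for y = -130 to 130 mm between white brackets (to z = 16 mm). Duct (to z = 10) at x = -73 to -103 mm; terminals (to z = 16) beyond x = 95 mm.
- ring_centre (a point): Centre of the blue marker ring around the conduit, 34 mm in outside diameter, 12 mm long, on the tube's axis. Axes as the conduit's. A push of over 12 N along the tube would shift it, which must not happen. With the saddle touching it, the middle of the bore is 17 mm from this point; either side of the ring will do.
- tray: Cardboard tray with the two saddles, fixed, 130 by 220 mm, walls 16 mm high and 4 mm thick, floor 4 mm thick. Origin: centre of the underside, long side along y.
- big_saddle: Bystander: grey rigid saddle for a larger pipe, same shape, 50 mm wide, 83 mm tall, stands in the tray. Origin under its feet.
- contactor: Bystander: black and grey contactor, 75 by 45 by 75 mm. Origin at its underside.
- breaker: Bystander: white three-pole breaker with a blue lever, 80 by 54 by 77 mm. Origin at its underside.
- jar: Bystander: clear jar with a green cap, 68 mm in diameter, 70 mm high. Origin at its underside.
- screwdriver: Bystander: green-handled screwdriver, 200 mm long, lying along its x. Origin at its underside.
- coupler: Bystander: loose grey conduit coupler, a tube 33 mm in diameter, 45 mm high, standing on end. Origin at its underside.
Not all that is in view belongs to the job. Of the things shaped like the saddle, the orange one is meant.

How it is judged:
By the outcome, as a careful person would: the job done as asked, in the order asked, and still so for the second after the job is handed in, with the robot touching nothing.
It also fails if it takes over 51 s, if anything falls off the work surface, if the arm or the gripper's body presses on something with over 40 N, if the wrist force passes 120 N, or if a joint passes its speed limit or range.

## Working session

There is one attempt and no reset: what is moved stays moved. The work goes in short steps, Python scripts to look and compute and a tool call to move; the robot and the scene stay as the last step left them, time stands still between calls to the robot, and variables do not carry over. Pictures are saved under pics/ and viewed, at most 13 in all, crops included, and the job is handed in when it is done.

Besides the shell and the picture viewer there is one more tool, called after "Emit:" by a JSON object that holds its "method" and its "body", one argument or row to a line. send_rows: Moves the arm, as the interface text tells. Its arguments: {"type":"object","properties":{"motion":{"type":"array","items":{"type":"number","minimum":-1,"maximum":1}},"squeeze":{"type":"number"}},"required":["motion"]}

```bash
mkdir -p pics; cat > h.py <<'E'
import numpy as np, cv2, pickle
from bench import monitor, optics, close_job, manip
def snap(n,f):
    d=optics.get_image(n); cv2.imwrite(f'pics/{f}.png',d['image'][:,:,::-1]); pickle.dump(d,open(f'pics/{f}.pkl','wb')); return d
def load(f): return pickle.load(open(f'pics/{f}.pkl','rb'))
def ray(d,px):
    p=cv2.undistortPoints(np.array([[px]],float),np.array(d['mtx']),np.array(d['dist']))[0,0]
    T=np.array(d['world_from_camera']); return T[:3,3], T[:3,:3]@np.array([p[0],p[1],1.])
def onz(d,px,z):
    o,v=ray(d,px); return o+v*(z-o[2])/v[2]
def onplane(d,px,p0,n):
    o,v=ray(d,px); return o+v*(np.dot(n,p0-o)/np.dot(n,v))
def tri(a,pa,b,pb):
    o1,v1=ray(a,pa);o2,v2=ray(b,pb);v1=v1/np.linalg.norm(v1);v2=v2/np.linalg.norm(v2)
    s=np.linalg.lstsq(np.c_[v1,-v2],o2-o1,rcond=None)[0]
    p,q=o1+s[0]*v1,o2+s[1]*v2; return (p+q)/2,np.linalg.norm(p-q)
def proj(d,P):
    T=np.linalg.inv(np.array(d['world_from_camera']))
    return cv2.projectPoints(np.array(P,float).reshape(-1,3),cv2.Rodrigues(T[:3,:3])[0],T[:3,3],np.array(d['mtx']),np.array(d['dist']))[0][:,0]
def comps(d,lo,hi,amin=60):
    m=cv2.inRange(cv2.cvtColor(d['image'],cv2.COLOR_RGB2HSV),lo,hi)
    n,l,s,c=cv2.connectedComponentsWithStats(m); return [(s[i].tolist(),c[i].round(1).tolist()) for i in range(1,n) if s[i][4]>amin],m
E
python3 - <<'E'
from h import *
print(monitor.sense(), manip.finger_overhang)
for n in('top','side'):
    d=snap(n,n+'0'); print(n,np.array(d['world_from_camera']).round(3).tolist())
    print('or',comps(d,(5,120,80),(20,255,255))[0]); print('bl',comps(d,(100,120,50),(130,255,255))[0])
a,b=load('top0')['image'],load('side0')['image']
cv2.imwrite('pics/both.png',cv2.resize(np.vstack([a,b]),None,fx=.62,fy=.62)[:,:,::-1])
E
```

```text
{'time': 0.0, 'qpos': array([-1.40310097e+00,  2.21214657e-01,  1.52759363e+00,  5.53576388e-05,
        1.39471055e+00, -1.26098800e-01]), 'qd': array([-0.00095165, -0.00120518,  0.00022819,  0.00044061,  0.00073586,
        0.00215459]), 'joint_efforts': array([-1.18803142e-03, -4.94621551e+01, -3.87378681e+01,  6.97905757e-02,
        5.70863939e-02, -1.68165070e-04]), 'eef_pos': array([ 0.18090899, -0.59764809,  0.24345358]), 'orientation': array([ 9.89230266e-01,  1.46364450e-01,  7.21113741e-06, -9.63445272e-04]), 'wrist_force': array([ 0.81239718,  0.4010893 , -0.71142506]), 'torque': array([ 0.0027289 ,  0.01150745, -0.02327234]), 'finger_force': 0.0, 'finger_gap': 1.0011512329124002} 0.022
top [[-0.0, -0.995, 0.105, 0.401], [-1.0, 0.0, -0.0, -0.105], [0.0, -0.105, -0.995, 1.387], [0.0, 0.0, 0.0, 1.0]]
or [([366, 269, 12, 16, 155], [371.7, 276.4])]
bl [([557, 191, 83, 147, 11571], [598.9, 263.5]), ([444, 195, 20, 8, 94], [453.3, 198.8]), ([210, 232, 6, 14, 68], [212.1, 238.3])]
side [[0.993, -0.048, 0.106, 0.445], [-0.116, -0.494, 0.862, -0.874], [0.011, -0.868, -0.496, 0.52], [0.0, 0.0, 0.0, 1.0]]
or [([0, 36, 66, 55, 1364], [33.3, 52.7]), ([259, 284, 69, 116, 2184], [292.9, 351.6]), ([530, 403, 110, 68, 2553], [567.2, 434.9])]
bl [([299, 238, 90, 11, 403], [343.6, 242.2]), ([434, 300, 11, 8, 74], [439.1, 303.4]), ([430, 350, 14, 30, 277], [436.6, 364.3]), ([143, 406, 414, 74, 22374], [360.3, 450.8])]
```

View pics/top0.png

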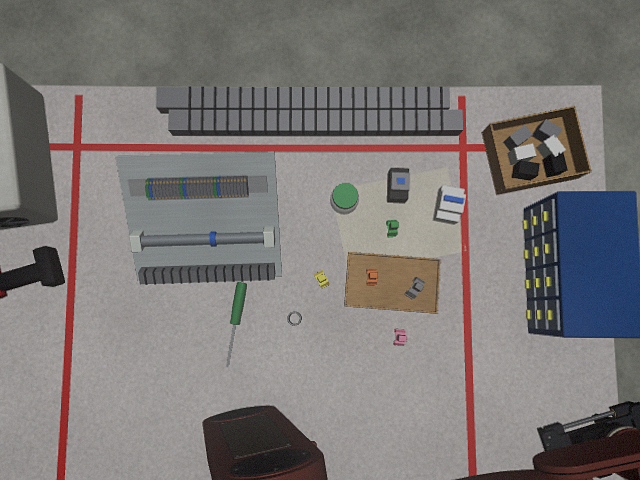

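View pics/side0.png

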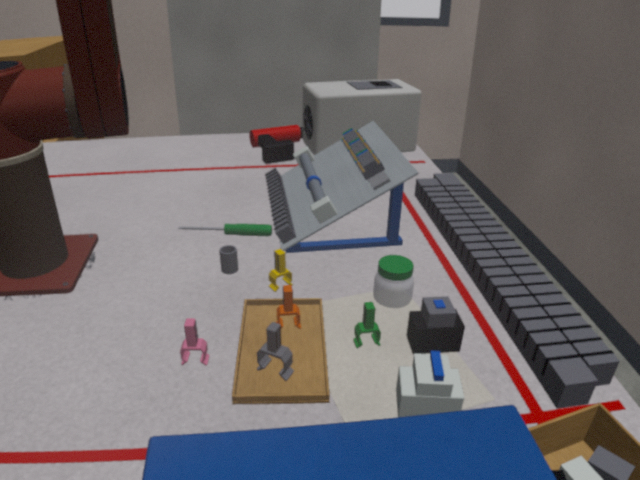

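Candidates shaped like the saddle in the top view:
- orange (372,276), in the tray
- grey, big (416,287)
- yellow (321,279)
- green (393,228)
- pink (400,337)

The orange one at (372,276), side view (288,305), fits the description. The ring is at top (212,238). I'll check both in an enlarged crop.

```bash
python3 - <<'E'
from h import *
t,s=load('top0'),load('side0')
f=lambda im,x,y,w,h,k:cv2.resize(im[y:y+h,x:x+w],None,fx=k,fy=k,interpolation=cv2.INTER_CUBIC)
a=f(t['image'],340,250,80,60,5); b=f(s['image'],260,270,80,60,5); c=f(t['image'],115,215,160,60,5); 
cv2.imwrite('pics/c1.png',np.vstack([np.hstack([a,b]),c])[:,:,::-1])
p,e=tri(t,(371.7,273),s,(288,290)); print('tab',p,e)
for u in [(142.5,240),(268.5,237),(212.5,239)]: print(u,[onz(t,u,z).round(3).tolist() for z in (.1,.13)])
_,m=comps(s,(100,120,50),(130,255,255)); print(comps(s,(95,80,40),(130,255,255),25)[0])
E
```

```text
tab [ 0.48495058 -0.22940071  0.07167936] 0.003637926696348744
(142.5, 240) [[0.559, 0.285, 0.1], [0.555, 0.276, 0.13]]
(268.5, 237) [[0.566, 0.004, 0.1], [0.562, 0.002, 0.13]]
(212.5, 239) [[0.561, 0.129, 0.1], [0.558, 0.124, 0.13]]
[([306, 175, 15, 14, 74], [312.0, 179.2]), ([287, 184, 116, 68, 1408], [362.7, 232.1]), ([433, 299, 13, 10, 96], [439.0, 303.3]), ([430, 349, 14, 32, 307], [436.7, 364.4]), ([143, 405, 414, 75, 22565], [360.1, 450.6])]
```

View pics/c1.png

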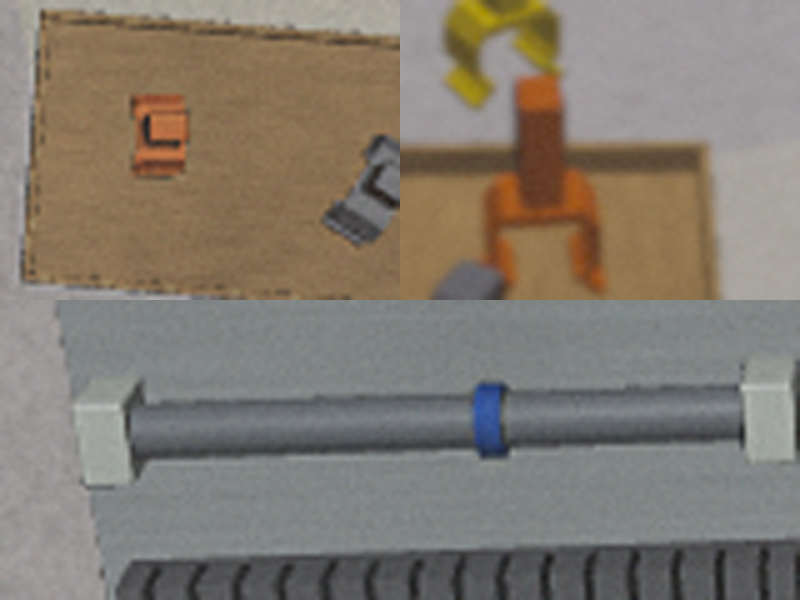

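The crop shows the orange saddle standing with its tab up, tab top at about (373.6,275.4) and its bore along world y. The ring is at (213,239) on a conduit that also runs roughly along y. The fingers should therefore close along y. The tool can't be tilted, so I'll let the saddle pivot in the pads about that closing line to match the slope. Next I'll move above it.

Emit:
{"method": "send_rows", "body": {
  "motion": [0,0,0,0.085,-1,0,0,0,0.085,-1,0.6,-0.8,0,0,-1,0.6,-0.8,0,0,-1,0.6,-0.8,0,0,-1,0.6,-0.8,0,0,-1,0.6,-0.8,0,0,-1,0.6,-0.8,0,0,-1],
  "squeeze": 5
}}

```text
time: 0.9
eef_pos: [0.3203, -0.4008, 0.2441]
orientation: [1.0, 0.013, -0.0, -0.0]
wrist_force: [0.4, 0.1, 0.1]
finger_gap: 0.999
finger_force: 0.0
```

```bash
python3 - <<'E'
from h import *
t,s=load('top0'),load('side0')
print('ring',tri(t,(213,239),s,(312,179)))
# free tube ends in top, length 260 -> height
for z in (.08,.1,.12,.14,.16): 
  a,b=onz(t,(141,241),z),onz(t,(263.6,237.2),z); print(z,a.round(4),b.round(4),np.linalg.norm(a-b).round(4))
for u in [(366.3,269.3),(377.4,269.6)]: print(onz(t,u,.02).round(4))
m=comps(t,(5,120,80),(20,255,255))[1]; print(cv2.minAreaRect(cv2.findNonZero(m)))
w=cv2.inRange(t['image'],(0,0,0),(255,255,255))
E
```

```text
ring (array([0.56031857, 0.12744163, 0.10448454]), np.float64(0.0010964067221869787))
0.08 [0.5593 0.2941 0.08  ] [0.5681 0.0169 0.08  ] 0.2773
0.1 [0.5569 0.288  0.1   ] [0.5655 0.0151 0.1   ] 0.273
0.12 [0.5545 0.2818 0.12  ] [0.5629 0.0132 0.12  ] 0.2688
0.14 [0.552  0.2757 0.14  ] [0.5604 0.0113 0.14  ] 0.2645
0.16 [0.5496 0.2696 0.16  ] [0.5578 0.0094 0.16  ] 0.2603
[ 0.4989 -0.2216  0.02  ]
[ 0.4982 -0.2479  0.02  ]
((394.94818115234375, 325.9879150390625), (370.1278991699219, 438.0054016113281), 79.94566345214844)
```

Emit:
{"method": "send_rows", "body": {
  "motion": [0.8,-0.85,0,0,-1,0.8,-0.85,0,0,-1,0.8,-0.85,0,0,-1,0.8,-0.85,0,0,-1,0.8,-0.85,0,0,-1,0,0,0.5,0,-1,0,0,0,0,-1]
}}

```text
time: 1.6
eef_pos: [0.4744, -0.2259, 0.2217]
orientation: [1.0, 0.015, -0.002, -0.001]
wrist_force: [-0.0, -1.5, 0.3]
finger_gap: 0.999
finger_force: 0.0
```

```bash
python3 - <<'E'
from h import *
d=snap('wrist','w1'); print(np.array(d['world_from_camera']).round(3).tolist(), monitor.sense()['eef_pos'])
print(onz(load('top0'),(373.6,275.4),.077))
print(comps(d,(5,120,60),(20,255,255))[0])
E
```

```text
[[0.029, -0.959, -0.283, 0.551], [-1.0, -0.029, -0.006, -0.223], [-0.003, 0.283, -0.959, 0.361], [0.0, 0.0, 0.0, 1.0]] [ 0.47425826 -0.22703737  0.22282811]
[ 0.48097286 -0.23318297  0.077     ]
[([254, 126, 267, 168, 31431], [372.9, 205.8]), ([76, 311, 18, 31, 167], [84.1, 326.1]), ([539, 312, 18, 34, 162], [548.3, 327.3]), ([75, 350, 18, 29, 147], [81.5, 366.7]), ([539, 351, 19, 28, 161], [550.8, 366.7])]
```

View pics/w1.png

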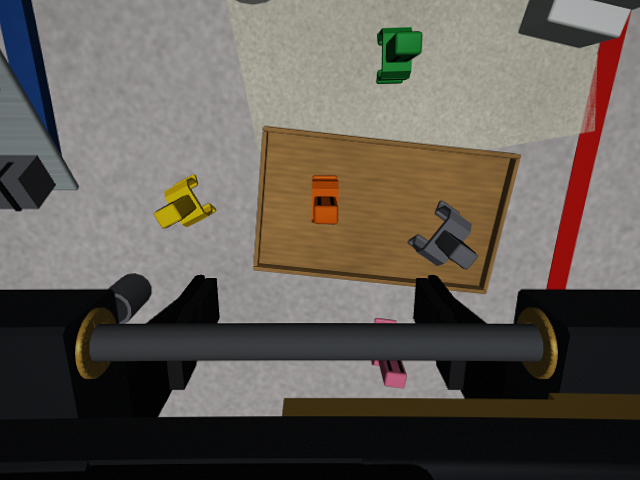

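The orange saddle is at (325,200), with its tab top towards the bottom, around (326,213). It is nearly square to the image, and the grey one at (442,237) is well clear.

```bash
python3 - <<'E'
from h import *
d=load('w1')
im=d['image'][165:235,300:350]; hsv=cv2.cvtColor(im,cv2.COLOR_RGB2HSV)
m=((hsv[...,1]>215)&(hsv[...,0]<14)&(hsv[...,2]>40)).astype('uint8')
ys,xs=np.nonzero(m); print(xs.min()+300,xs.max()+300,ys.min()+165,ys.max()+165)
for y in range(0,70,3): print(y+165, ''.join('%4d'%v for v in im[y,8:44:2,0]))
E
```

```text
312 337 176 223
165  134 132 134 131 131 130 130 131 133 134 137 136 137 135 134 132 131 130
168  136 134 132 131 129 130 128 128 128 130 132 135 137 138 138 140 138 140
171  131 130 131 131 130 132 135 137 138 140 139 138 138 136 135 134 132 132
174  136 135 133 129 128 128 126 126 123 124 123 122 124 124 128 130 131 132
177  136 136 143 182 186 186 187 186 187 187 187 187 186 186 152 132 132 130
180  139 140  93  74  71  73  73  73  72  72  71  72  72  70  69 119 133 134
183  132 132 147 151 151 151 152 152 152 153 152 152 151 152 152 141 128 127
186  134 134 148 150 151 150 152 152 151 150 151 152 151 152 153 140 130 129
189  128 126 176 183 183 184 184 183 184 184 183 184 184 183 183 164 132 134
192  136 135 175 180 181 181 180 180 181 180 180 180 180 181 181 161 131 132
195  136 133 174 182 180 181 181 181 181 181 180 181 182 182 181 159 135 136
198  142 141 176 112  66   0  17  74  74  73  74  14   0  62 162 154 121 122
201  140 139 178  96  69   1   7  77  75  75  76  39   6  58  98 155 129 132
204  138 137 179  91  68   5   7  76  74  74  75  51   6  28  67 155 130 128
207  139 138 179 125 169 172 169 170 170 171 170 171 170 171 166 119 128 130
210  138 136 177 123 177 182 182 182 182 182 182 182 183 184 167 121 133 132
213  139 136 178 122 176 181 180 180 180 180 180 180 180 180 166 119 133 133
216  135 131 179 125 173 178 178 178 178 178 178 178 177 178 164 121 137 134
219  135 136 129 121 172 177 176 175 175 176 175 176 176 176 161 116 135 133
222  137 136 116 112 154 160 164 166 166 165 167 168 170 170 151 123 133 135
225  139 139 139 139 139 140 141 140 139 139 139 139 137 134 130 127 125 125
228  134 134 133 132 131 131 130 130 130 132 132 135 134 136 135 136 135 133
231  135 134 133 132 131 131 133 131 134 138 141 142 143 142 140 138 134 131
234  146 146 145 143 139 135 131 128 127 125 125 126 127 128 129 131 130 129
```

```bash
python3 - <<'E'
from h import *
d=load('w1'); q=lambda u:onz(d,u,.077)
print(q((326,214.7)), np.linalg.norm(q((315.5,214))-q((336.5,214))),np.linalg.norm(q((326,206))-q((326,223.5))))
from scipy.spatial.transform import Rotation as R
print(R.from_quat(monitor.sense()['orientation']).as_matrix().round(4), monitor.sense()['eef_pos'])
E
```

```text
[ 0.48239284 -0.23130004  0.077     ] 0.015363252495036865 0.013165838503205848
[[ 0.9996  0.0282 -0.0035]
 [ 0.0282 -0.9996  0.0021]
 [-0.0035 -0.0022 -1.    ]] [ 0.47425826 -0.22703737  0.22282811]
```

Emit:
{"method": "send_rows", "body": {
  "motion": [0.2,0.11,0.5,0,-1,0,0,0.9,0,-1,0,0,0.9,0,-1,0,0,0.4,0,-1,0,0,0,0,-1,0,0,0,0,-1]
}}

```text
time: 2.25
eef_pos: [0.4832, -0.2335, 0.1174]
orientation: [1.0, 0.013, 0.0, 0.0]
wrist_force: [0.5, -0.3, 0.5]
finger_gap: 0.996
finger_force: 0.0
```

Emit:
{"method": "send_rows", "body": {
  "motion": [-0.02,-0.05,0.6,0,-1,0,0,0.5,0,-1,0,0,0.16,0,-1,0,0,0,0,1,0,0,0,0,1,0,0,0,0,1,0,0,0,0,1,0,0,0,0,1],
  "squeeze": 15
}}

```text
time: 3.05
eef_pos: [0.4828, -0.2307, 0.0668]
orientation: [1.0, 0.013, 0.0, 0.0]
wrist_force: [-0.4, 0.2, -0.1]
finger_gap: 0.635
finger_force: 0.0
```

Emit:
{"method": "send_rows", "body": {
  "motion": [0,0,0,0,1,0,0,0,0,1,0,0,0,0,1,0,0,0,0,1,0,0,0,0,1,0,0,0,0,1,0,0,0,0,1,0,0,0,0,1]
}}

```text
time: 3.85
eef_pos: [0.4824, -0.2304, 0.0661]
orientation: [1.0, 0.013, -0.0, -0.0]
wrist_force: [0.3, -0.9, -0.6]
finger_gap: 0.205
finger_force: 15.0
```

Emit:
{"method": "send_rows", "body": {
  "motion": [0,0,-0.5,0,1,0,0,-1,0,1,0,0,-1,0,1,0,0,-1,0,1,0,-0.7,-0.9,0,1,-0.1,-1,-0.5,0,1,-0.1,-1,0,0,1,-0.1,-1,0,0,1],
  "squeeze": 25
}}

```text
time: 4.65
eef_pos: [0.4666, -0.0817, 0.2633]
orientation: [1.0, 0.013, 0.001, 0.0]
wrist_force: [1.4, -0.4, -0.3]
finger_gap: 0.204
finger_force: 25.0
```

Emit:
{"method": "send_rows", "body": {
  "motion": [-0.2,-1,0,0,1,-0.2,-1,0,0,1,0,-1,0,0,1,0,-0.8,0,0,1,0,0,0,0,1,0,0,0,0,1]
}}

```text
time: 5.25
eef_pos: [0.4463, 0.0691, 0.2621]
orientation: [1.0, 0.014, -0.0, 0.0]
wrist_force: [-1.0, 0.9, -0.4]
finger_gap: 0.203
finger_force: 25.0
```

```bash
python3 - <<'E'
from h import *
d=snap('wrist','w2'); s=monitor.sense(); print(s['eef_pos'],s['orientation'],s['finger_gap']); snap('side','s2'); snap('top','t2')
print(comps(d,(100,120,50),(130,255,255))[0])
E
```

```text
[0.44638305 0.06837824 0.26206155] [ 9.99906372e-01  1.36806478e-02 -8.57053600e-05  2.81031419e-04] 0.20287826029935901
[([222, 29, 25, 53, 961], [232.0, 54.7])]
```

View pics/w2.png

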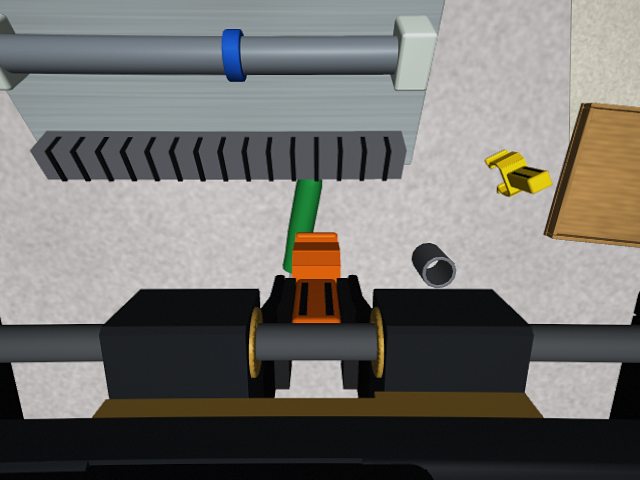

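Wrist view: the saddle hangs upright in the grip at (317,265). The ring is at (232,55) and the conduit runs along row ≈55, with its right bracket at (415,53). I'll take a second wrist view from further forward for a baseline.

Emit:
{"method": "send_rows", "body": {
  "motion": [0.9,-0.2,0,0,1,0.9,-0.2,0,0,1,0,0,0,0,1,0,0,0,0,1]
}}

```text
time: 5.8
eef_pos: [0.518, 0.0855, 0.2612]
orientation: [1.0, 0.013, -0.001, 0.0]
wrist_force: [-0.3, -0.6, -0.5]
finger_gap: 0.199
finger_force: 25.0
```

```bash
cat > tube.py <<'E'
from h import *
# midline of tube silhouette: strongest row-gradient pair near expected rows
def edges(d,cols,r0,r1,show=False):
    g=cv2.GaussianBlur(cv2.cvtColor(d['image'],cv2.COLOR_RGB2GRAY),(3,3),0).astype(float)
    return {c:g[r0:r1,c-3:c+4].mean(1).round(0).astype(int).tolist() for c in cols}
E
python3 - <<'E'
from tube import *
d=snap('wrist','w3'); s=monitor.sense(); print(s['eef_pos'],s['orientation'])
print(comps(d,(100,120,50),(130,255,255))[0])
print(edges(load('w2'),(150,320),20,90)); 
c=comps(d,(100,120,50),(130,255,255))[0][0]; r=int(c[1][1])
print(r-45,edges(d,(150,320),r-45,r+45))
sd=load('s2'); print([x for x in comps(sd,(100,100,40),(130,255,255),25)[0]])
im=sd['image'][130:240,260:420]; im2=cv2.resize(im,None,fx=4,fy=4,interpolation=cv2.INTER_CUBIC)
cv2.imwrite('pics/c3.png',im2[:,:,::-1])
E
```

```text
[0.51751481 0.08561843 0.26153389] [ 9.99919258e-01  1.26742423e-02 -9.11674962e-04  1.01977471e-04]
[([0, 0, 15, 9, 117], [6.3, 4.2]), ([136, 0, 27, 22, 247], [148.9, 9.8]), ([274, 0, 15, 22, 240], [281.2, 9.7]), ([17, 9, 17, 12, 96], [26.5, 16.3]), ([248, 136, 20, 45, 751], [256.7, 157.7])]
{150: [144, 145, 146, 145, 146, 147, 148, 149, 149, 149, 150, 151, 149, 147, 140, 121, 102, 100, 106, 112, 116, 119, 122, 124, 126, 127, 129, 131, 132, 134, 136, 136, 134, 132, 129, 125, 122, 118, 115, 111, 108, 104, 101, 96, 92, 88, 83, 77, 72, 66, 59, 51, 42, 44, 81, 131, 154, 154, 150, 147, 145, 147, 152, 155, 154, 153, 151, 152, 153, 155], 320: [151, 151, 151, 150, 148, 148, 150, 153, 153, 151, 149, 151, 155, 156, 151, 132, 109, 100, 106, 113, 117, 120, 123, 126, 129, 133, 139, 144, 151, 158, 166, 171, 169, 161, 150, 141, 133, 127, 121, 115, 111, 107, 104, 100, 95, 91, 86, 80, 74, 68, 61, 54, 45, 40, 70, 126, 152, 150, 149, 152, 154, 155, 156, 157, 156, 155, 154, 155, 158, 159]}
-41 {150: [], 320: []}
[([307, 175, 13, 11, 53], [311.6, 178.5]), ([290, 185, 112, 66, 1136], [364.8, 231.5]), ([434, 299, 12, 9, 78], [439.1, 303.5]), ([430, 350, 14, 30, 286], [436.7, 364.4]), ([143, 406, 414, 74, 22465], [360.2, 450.7])]
```

View pics/c3.png

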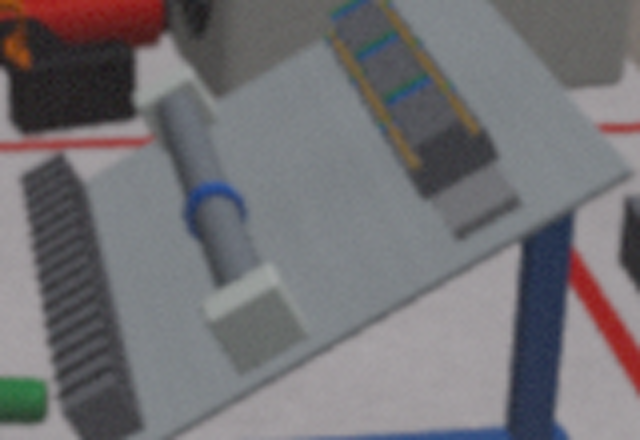

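The side crop shows the slope rising away from the robot, and the ring centre near crop (216,212), full-image pixel (314,183).

```bash
python3 - <<'E'
from tube import *
d2,d3,s2,t=load('w2'),load('w3'),load('s2'),load('top0')
print(edges(d3,(150,330),125,190))
def ed(d,c,r0,r1):
    p=np.array(edges(d,[c],r0,r1)[c],float); g=np.abs(np.diff(p)); h=len(g)//2
    f=lambda a,o:(lambda i:o+np.average(np.arange(max(i-2,0),min(i+3,len(a))),weights=a[max(i-2,0):i+3])+.5)(int(a.argmax()))
    return r0+f(g[:h],0), r0+f(g[h:],h)
L={}
for n,d,cols,a,b in(('w2',d2,(150,320),25,85),('w3',d3,(150,330),130,185)):
    for c in cols:
        e=ed(d,c,a,b); L[n,c]=e; print(n,c,e)
def plane(d,n,c1,c2):
    mid=[]
    for c in(c1,c2):
        u,l=[ray(d,(c,r))[1] for r in L[n,c]]; mid.append(u/np.linalg.norm(u)+l/np.linalg.norm(l))
    nn=np.cross(*mid); nn/=np.linalg.norm(nn); return nn, nn@ray(d,(0,0))[0]
n2,k2=plane(d2,'w2',150,320); n3,k3=plane(d3,'w3',150,330)
v=np.cross(n2,n3); v/=np.linalg.norm(v); print('axis dir',v)
for y in(.03,.085,.125):
    print(y,np.linalg.solve(np.array([n2,n3,[0,1,0]]),[k2,k3,y]))
r2,r3=(233.5,55.5),(258,158.5)
print('ring w2w3',tri(d2,r2,d3,r3)); print('w2 side',tri(d2,r2,s2,(314,183))); print('w3 side',tri(d3,r3,s2,(314,183)))
# width check
for n,d in(('w2',d2),('w3',d3)):
    for (m,c),e in L.items():
        if m==n:
            u,l=[ray(d,(c,r))[1] for r in e]; a=np.arccos(u@l/np.linalg.norm(u)/np.linalg.norm(l)); print(n,c,'dist',.0125/np.sin(a/2))
print(ray(d2,(0,0))[0],ray(d3,(0,0))[0])
E
```

```text
{150: [159, 158, 158, 157, 158, 160, 161, 161, 162, 163, 162, 159, 158, 157, 158, 163, 155, 122, 95, 95, 104, 112, 118, 122, 126, 130, 132, 135, 137, 140, 144, 146, 146, 145, 144, 142, 138, 134, 130, 127, 123, 119, 115, 110, 105, 99, 92, 83, 72, 66, 86, 128, 157, 163, 163, 163, 162, 162, 163, 161, 158, 159, 161, 162, 162], 330: [162, 162, 160, 159, 161, 163, 163, 161, 162, 164, 164, 162, 162, 163, 164, 155, 125, 95, 94, 105, 113, 119, 123, 127, 132, 136, 140, 147, 159, 172, 180, 180, 176, 170, 163, 153, 143, 135, 129, 125, 121, 117, 112, 106, 100, 93, 84, 73, 64, 85, 134, 163, 168, 167, 164, 163, 164, 165, 162, 159, 160, 162, 162, 162, 162]}
w2 150 (np.float64(34.744897959183675), np.float64(74.33928571428572))
w2 320 (np.float64(35.37096774193549), np.float64(74.41596638655463))
w3 150 (np.float64(141.62328767123287), np.float64(175.5873786407767))
w3 330 (np.float64(140.79577464788733), np.float64(174.5))
axis dir [-0.03136484  0.9995046   0.00260985]
0.03 [0.56644476 0.03       0.09144004]
0.085 [0.56471884 0.085      0.09158366]
0.125 [0.56346363 0.125      0.0916881 ]
ring w2w3 (array([0.56309348, 0.13213918, 0.09200189]), np.float64(9.571922415731806e-05))
w2 side (array([0.56380335, 0.13193184, 0.09312261]), np.float64(0.001723082770380546))
w3 side (array([0.56394253, 0.13176433, 0.09340638]), np.float64(0.0014053833418346572))
w2 150 dist 0.3254992577037234
w2 320 dist 0.3121312199301002
w3 150 dist 0.3300249830438717
w3 330 dist 0.3079907779164216
[0.52227205 0.07269937 0.40165113] [0.59431848 0.08883751 0.40055813]
```

The conduit axis is at x≈0.5646, z≈0.092 at y=0.086, confirmed by its apparent width and the side view. The ring is at y≈0.132. The grip pivot sits 42.6 mm above the bore. I'll come down vertically over the tube, swing the grip 30° about its axis under a light grip so the saddle pivots square to the plate, then press along the plate normal.

Emit:
{"method": "send_rows", "body": {
  "motion": [0.6,0,0,0,1,0.56,0,0.5,0,1,0,0,0.9,0,1,0,0,0.6,0,1,0,0,0,0,1,0,0,0,0,1]
}}

```text
time: 6.45
eef_pos: [0.5639, 0.0874, 0.1829]
orientation: [1.0, 0.013, -0.0, 0.0]
wrist_force: [-0.1, 0.3, 0.9]
finger_gap: 0.201
finger_force: 25.0
```

Emit:
{"method": "send_rows", "body": {
  "motion": [0.02,0,0.2,0,1,0,0,0.2,0,1,0,0,0.12,0,1,0,0,0,0,1],
  "squeeze": 8
}}

```text
time: 6.85
eef_pos: [0.5646, 0.0879, 0.1606]
orientation: [1.0, 0.013, -0.001, 0.0]
wrist_force: [-0.7, -0.1, -1.0]
finger_gap: 0.205
finger_force: 8.0
```

```bash
python3 - <<'E'
from h import *
for n in('side','wrist'): snap(n,n+'4')
a=cv2.resize(load('side4')['image'][90:230,250:390],None,fx=4,fy=4,interpolation=cv2.INTER_CUBIC)
cv2.imwrite('pics/c4.png',a[:,:,::-1])
E
```

```text
(no output)
```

View pics/c4.png

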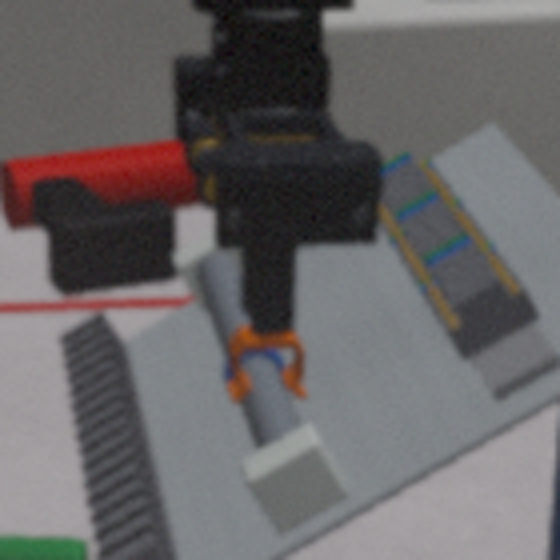

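The crop shows the saddle upright, its feet straddling the conduit between the near bracket and the ring, centred and not yet pressed. Now I'll swing it.

Emit:
{"method": "send_rows", "body": {
  "motion": [-0.11,0,0.06,0,1,-0.11,0,0.01,0,1,-0.11,0,0.02,0,1,-0.105,0,0.03,0,1,0,0,0,0,1],
  "squeeze": 6
}}

```text
time: 7.45
eef_pos: [0.5471, 0.0875, 0.1566]
orientation: [1.0, 0.013, -0.0, 0.0]
wrist_force: [-0.7, -0.2, 0.6]
finger_gap: 0.206
finger_force: 6.0
```

Emit:
{"method": "send_rows", "body": {
  "motion": [-0.105,0,0.04,0,1,-0.1,0,0.045,0,1,-0.075,0,0.04,0,1,-0.075,0,0.045,0,1,0,0,0,0,1,0,0,0,0,1]
}}

```text
time: 8.05
eef_pos: [0.5331, 0.0871, 0.1494]
orientation: [1.0, 0.013, -0.0, -0.0]
wrist_force: [-0.3, -0.2, -0.5]
finger_gap: 0.206
finger_force: 6.0
```

```bash
python3 - <<'E'
from h import *
for n in('side','wrist'): snap(n,n+'5')
a=cv2.resize(load('side5')['image'][110:230,270:390],None,fx=4,fy=4,interpolation=cv2.INTER_CUBIC)
cv2.imwrite('pics/c5.png',a[:,:,::-1])
E
```

```text
(no output)
```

View pics/c5.png

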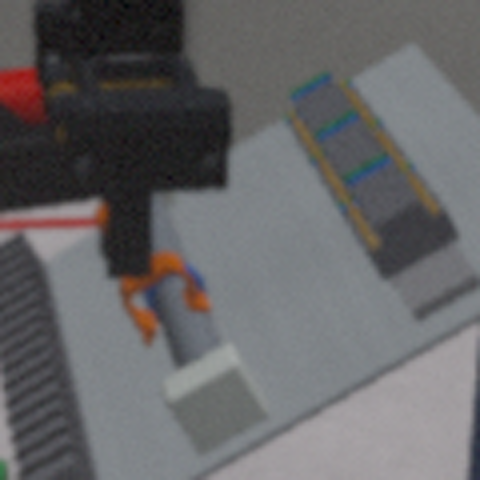

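The side crop shows the saddle tilted by about 28–30°, with feet at crop (150,335) and (205,300), parallel to the plate and straddling the tube. I'll settle it with a light push, then press with a firm grip.

Emit:
{"method": "send_rows", "body": {
  "motion": [0.025,0,0.043,0,1,0.025,0,0.043,0,1,0,0,0,0,1,0,0,0,0,1],
  "squeeze": 10
}}

```text
time: 8.55
eef_pos: [0.536, 0.0871, 0.1466]
orientation: [1.0, 0.013, 0.0, -0.0]
wrist_force: [0.5, -0.5, 2.9]
finger_gap: 0.204
finger_force: 10.0
```

Emit:
{"method": "send_rows", "body": {
  "motion": [0,0,0,0,1,0,0,0,0,1],
  "squeeze": 45
}}

```text
time: 8.75
eef_pos: [0.5359, 0.0871, 0.1465]
orientation: [1.0, 0.013, 0.0, -0.0]
wrist_force: [0.2, 0.1, 2.7]
finger_gap: 0.203
finger_force: 45.0
```

Emit:
{"method": "send_rows", "body": {
  "motion": [0.023,0,0.046,0,1,0.023,0,0.046,0,1,0.023,0,0.046,0,1,0.023,0,0.046,0,1,0,0,0,0,1]
}}

```text
time: 9.25
eef_pos: [0.5399, 0.0873, 0.1398]
orientation: [1.0, 0.013, 0.001, -0.0]
wrist_force: [-0.3, -0.6, 5.9]
finger_gap: 0.206
finger_force: 45.0
```

Emit:
{"method": "send_rows", "body": {
  "motion": [0,0,0,0,1,0,0,0,0,1,0,0,0,0,1],
  "squeeze": 12
}}

```text
time: 9.55
eef_pos: [0.5398, 0.0873, 0.1396]
orientation: [1.0, 0.013, 0.001, -0.0]
wrist_force: [-0.1, -0.5, 5.2]
finger_gap: 0.205
finger_force: 12.0
```

```bash
python3 - <<'E'
from h import *
for i in range(3): print(monitor.sense()['wrist_force'],monitor.sense()['torque']); snap('side','side6')
d=load('side6'); a=cv2.resize(d['image'][120:220,280:380],None,fx=6,fy=6,interpolation=cv2.INTER_CUBIC)
cv2.imwrite('pics/c6.png',a[:,:,::-1])
E
```

```text
[-0.1414017  -0.46139237  5.24070146] [ 0.01338648 -0.03036025 -0.03839089]
[ 0.14938983 -0.28138     5.50419027] [ 0.02513563 -0.09511049 -0.00765276]
[ 0.76021804 -0.1876017   5.6843218 ] [ 0.04521861 -0.0640943   0.01787087]
```

View pics/c6.png

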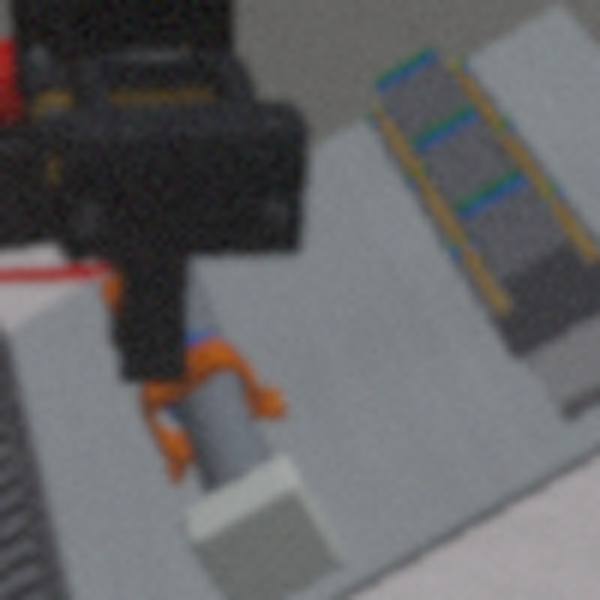

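The saddle is part-way on. The force leans upslope by about 3 N, so the saddle sits slightly low on the slope. I'll shift it about 1.2 mm upslope to centre it and look at the force again.

Emit:
{"method": "send_rows", "body": {
  "motion": [0,0,0,0,1,0.026,0,-0.015,0,1,0,0,0,0,1,0,0,0,0,1],
  "squeeze": 45
}}

```text
time: 10.1
eef_pos: [0.54, 0.0873, 0.1397]
orientation: [1.0, 0.013, -0.0, 0.0]
wrist_force: [-2.6, -0.5, 6.2]
finger_gap: 0.201
finger_force: 45.0
```

```bash
python3 - <<'E'
from h import *
f=[]
for i in range(6): s=monitor.sense(); f.append(s['wrist_force']); optics.get_image('wrist')
f=np.mean(f,0); print(f, 'normal',-.5*f[0]+.866*(f[2]+.6),'upslope',.866*f[0]+.5*(f[2]+.6), s['eef_pos'])
E
```

```text
[-2.45795022  0.01095882  5.96044957] normal 6.910324439717913 upslope 1.1516398952441356 [0.54004026 0.08728105 0.13969736]
```

Emit:
{"method": "send_rows", "body": {
  "motion": [0.028,0,0.043,0,1,0.028,0,0.043,0,1,0,0,0,0,1]
}}

```text
time: 10.7
eef_pos: [0.5427, 0.0873, 0.1355]
orientation: [1.0, 0.013, 0.0, -0.0]
wrist_force: [3.3, 0.7, -1.2]
finger_gap: 0.202
finger_force: 45.0
```

Emit:
{"method": "send_rows", "body": {
  "motion": [0.022,0,0.043,0,1,0.02,0,0.043,0,1,0,0,0,0,1]
}}

```text
time: 11.0
eef_pos: [0.5447, 0.0873, 0.132]
orientation: [1.0, 0.013, 0.001, -0.0]
wrist_force: [5.6, 0.1, -5.0]
finger_gap: 0.202
finger_force: 45.0
```

Emit:
{"method": "send_rows", "body": {
  "motion": [0.02,0,0.043,0,1,0,0,0,0,1]
}}

```text
time: 11.2
eef_pos: [0.5453, 0.0873, 0.1311]
orientation: [1.0, 0.013, 0.0, 0.0]
wrist_force: [2.5, 0.1, 1.2]
finger_gap: 0.201
finger_force: 45.0
```

Emit:
{"method": "send_rows", "body": {
  "motion": [0.01,0,0.04,0,1,0,0,0,0,1]
}}

```text
time: 11.4
eef_pos: [0.5454, 0.0873, 0.131]
orientation: [1.0, 0.013, -0.0, 0.0]
wrist_force: [-3.4, 0.1, 12.9]
finger_gap: 0.2
finger_force: 45.0
```

Emit:
{"method": "send_rows", "body": {
  "motion": [0.006,0,0.025,0,1,0,0,0,0,1]
}}

```text
time: 11.6
eef_pos: [0.5454, 0.0873, 0.1309]
orientation: [1.0, 0.014, -0.0, 0.0]
wrist_force: [-8.4, -0.6, 19.5]
finger_gap: 0.209
finger_force: 45.0
```

Home: it no longer moves under about 21 N square to the plate. I'll unload, ease the grip and slide towards the ring.

Emit:
{"method": "send_rows", "body": {
  "motion": [-0.016,0,-0.055,0,1,0,0,0,0,1,0,-0.05,0,0,1,0,-0.05,0,0,1,0,-0.05,0,0,1,0,-0.05,0,0,1,0,0,0,0,1],
  "squeeze": 20
}}

```text
time: 12.3
eef_pos: [0.5451, 0.0949, 0.131]
orientation: [1.0, 0.013, 0.0, 0.001]
wrist_force: [0.9, -4.0, 5.7]
finger_gap: 0.201
finger_force: 20.0
```

Emit:
{"method": "send_rows", "body": {
  "motion": [0,-0.05,-0.01,0,1,0,-0.05,0,0,1,0,-0.05,0,0,1,0,-0.05,0,0,1,0,-0.05,0,0,1,0,-0.05,0,0,1,0,0,0,0,1]
}}

```text
time: 13.0
eef_pos: [0.5446, 0.1079, 0.131]
orientation: [1.0, 0.014, 0.0, -0.0]
wrist_force: [3.0, -2.2, 3.9]
finger_gap: 0.203
finger_force: 20.0
```

```bash
python3 - <<'E'
from h import *
d=snap('wrist','w7'); s=monitor.sense(); print(s['eef_pos'],s['wrist_force'])
print([c for c in comps(d,(100,120,50),(130,255,255))[0]]); print(comps(d,(3,190,60),(18,255,255))[0])
t=snap('top','t7'); cv2.imwrite('pics/c7.png',d['image'][:,:,::-1])
print(comps(t,(100,100,40),(130,255,255),20)[0],comps(t,(5,120,60),(20,255,255),20)[0])
E
```

```text
[0.5445461  0.10789331 0.1309965 ] [ 2.79724928 -0.72092362  4.3365551 ]
[([47, 0, 35, 23, 402], [66.8, 13.5]), ([314, 0, 25, 23, 354], [325.4, 13.6]), ([252, 209, 31, 72, 1945], [266.2, 243.8])]
[([291, 192, 51, 131, 5627], [316.0, 251.1]), ([295, 360, 44, 5, 136], [316.1, 362.0])]
[([216, 176, 4, 18, 49], [217.9, 184.9]), ([397, 178, 8, 6, 48], [400.5, 180.5]), ([148, 183, 5, 14, 42], [150.2, 189.9]), ([182, 183, 5, 14, 46], [184.0, 189.4]), ([540, 191, 100, 147, 11816], [598.2, 263.5]), ([444, 195, 20, 8, 100], [453.4, 198.8])] [([156, 412, 9, 10, 28], [160.7, 415.9]), ([148, 420, 9, 10, 25], [151.3, 425.4]), ([156, 432, 6, 13, 23], [157.8, 437.3]), ([127, 449, 9, 9, 25], [130.7, 453.1]), ([159, 452, 13, 10, 31], [165.5, 456.8]), ([149, 460, 13, 17, 55], [155.1, 468.6]), ([166, 465, 15, 15, 67], [172.5, 471.8]), ([118, 469, 13, 11, 31], [124.7, 474.9]), ([185, 469, 7, 11, 25], [188.0, 474.4]), ([177, 471, 9, 8, 24], [180.5, 474.6])]
```

View pics/c7.png

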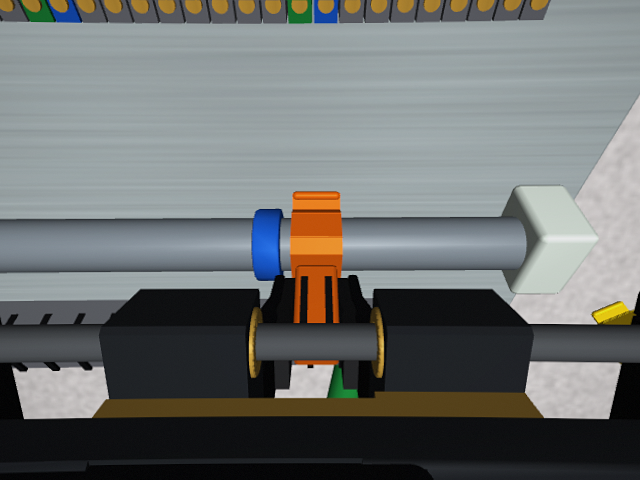

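The saddle is home on the tube, with its left edge at column 291 and the ring's face at about 282, so the gap is roughly 4 mm. I'll creep up to it.

Emit:
{"method": "send_rows", "body": {
  "motion": [0,-0.025,0,0,1,0,-0.025,0,0,1,0,-0.015,0,0,1,0,0,0,0,1]
}}

```text
time: 13.5
eef_pos: [0.5445, 0.1099, 0.131]
orientation: [1.0, 0.013, 0.0, 0.0]
wrist_force: [2.6, -2.7, 3.3]
finger_gap: 0.205
finger_force: 20.0
```

```bash
cat > gap.py <<'E'
from h import *
d=optics.get_image('wrist'); s=monitor.sense(); print(s['eef_pos'],s['wrist_force'])
b=comps(d,(100,120,40),(130,255,255),500)[0]; o=comps(d,(3,190,60),(18,255,255),1000)[0]
print(b,o)
h=cv2.cvtColor(d['image'],cv2.COLOR_RGB2HSV)
print([''.join('B' if 100<=a<=130 and c>110 else 'O' if a<20 and c>150 else '.' for a,c in h[r,240:310,:2].astype(int)) for r in (225,244,258)])
E
python3 gap.py
```

```text
[0.54447577 0.10996804 0.13099191] [ 2.36640024 -2.53057759  3.86255724]
[([257, 209, 31, 72, 1904], [270.8, 243.5])] [([291, 192, 51, 131, 5632], [316.0, 251.1])]
['.................BBBBBBBBBBBBBBBBBBBBBBBBBBBB......OOOOOOOOOOOOOOOOOOO', '.................BBBBBBBBBBBBBBBBBBBBBBBBBBB.......OOOOOOOOOOOOOOOOOOO', '.................BBBBBBBBBBBBBBBBBBBBBBBBBBBB......OOOOOOOOOOOOOOOOOOO']
```

Emit:
{"method": "send_rows", "body": {
  "motion": [0,-0.02,0,0,1,0,-0.02,0,0,1,0,0,0,0,1,0,0,0,0,1]
}}

```text
time: 13.95
eef_pos: [0.5444, 0.1117, 0.131]
orientation: [1.0, 0.013, 0.0, -0.0]
wrist_force: [1.8, -2.5, 4.6]
finger_gap: 0.201
finger_force: 20.0
```

```bash
python3 gap.py
```

```text
[0.54440167 0.11165878 0.13097801] [ 3.18177674 -1.65522073  4.23665719]
[([260, 209, 31, 72, 1892], [274.7, 243.2])] [([291, 192, 51, 131, 5636], [316.0, 251.1])]
['.....................BBBBBBBBBBBBBBBBBBBBBBBBBBBB..OOOOOOOOOOOOOOOOOOO', '.....................BBBBBBBBBBBBBBBBBBBBBBBBBBB...OOOOOOOOOOOOOOOOOOO', '.....................BBBBBBBBBBBBBBBBBBBBBBBBBBBB..OOOOOOOOOOOOOOOOOOO']
```

Roughly 1 mm remains. I'll finish in 0.3–0.4 mm steps and watch the force.

Emit:
{"method": "send_rows", "body": {
  "motion": [0,-0.012,0,0,1,0,0,0,0,1,0,-0.01,0,0,1,0,0,0,0,1]
}}

```text
time: 14.4
eef_pos: [0.5444, 0.1124, 0.131]
orientation: [1.0, 0.013, 0.0, 0.0]
wrist_force: [2.7, -3.1, 4.1]
finger_gap: 0.208
finger_force: 20.0
```

```bash
python3 gap.py
```

```text
[0.54435991 0.1124516  0.13098068] [ 2.16449483 -2.91919071  3.7508097 ]
[([262, 209, 29, 72, 1873], [276.1, 243.1])] [([290, 191, 52, 132, 5698], [315.9, 250.7])]
['.......................BBBBBBBBBBBBBBBBBBBBBBBBBBB.OOOOOOOOOOOOOOOOOOO', '......................BBBBBBBBBBBBBBBBBBBBBBBBBBBBOOOOOOOOOOOOOOOOOOOO', '.......................BBBBBBBBBBBBBBBBBBBBBBBBBBBOOOOOOOOOOOOOOOOOOOO']
```

Emit:
{"method": "send_rows", "body": {
  "motion": [0,-0.008,0,0,1,0,0,0,0,1,0,0,0,0,1]
}}

```text
time: 14.75
eef_pos: [0.5443, 0.1128, 0.1309]
orientation: [1.0, 0.013, -0.0, -0.0]
wrist_force: [1.8, -3.3, 4.4]
finger_gap: 0.208
finger_force: 20.0
```

```bash
python3 gap.py; python3 gap.py|head -1
```

```text
[0.5443326  0.11279171 0.13094676] [ 2.90282912 -3.64743801  4.09542922]
[([263, 209, 29, 72, 1825], [276.6, 243.0])] [([291, 191, 51, 132, 5679], [316.0, 250.7])]
['........................BBBBBBBBBBBBBBBBBBBBBBBBBB.OOOOOOOOOOOOOOOOOOO', '.......................BBBBBBBBBBBBBBBBBBBBBBBBBBBOOOOOOOOOOOOOOOOOOOO', '.......................BBBBBBBBBBBBBBBBBBBBBBBBBBB.OOOOOOOOOOOOOOOOOOO']
[0.54431192 0.11279163 0.13093342] [ 2.20533256 -2.80182763  4.05254875]
```

Emit:
{"method": "send_rows", "body": {
  "motion": [0,-0.008,0,0,1,0,0,0,0,1,0,0,0,0,1]
}}

```text
time: 15.15
eef_pos: [0.5443, 0.113, 0.131]
orientation: [1.0, 0.013, 0.0, 0.0]
wrist_force: [2.1, -3.7, 4.6]
finger_gap: 0.209
finger_force: 20.0
```

Emit:
{"method": "send_rows", "body": {
  "motion": [0,-0.006,0,0,1,0,0,0,0,1,0,0,0,0,1]
}}

```text
time: 15.45
eef_pos: [0.5443, 0.113, 0.1309]
orientation: [1.0, 0.013, -0.0, 0.0]
wrist_force: [3.1, -5.6, 4.6]
finger_gap: 0.202
finger_force: 20.0
```

```bash
python3 gap.py; python3 gap.py|head -1
```

```text
[0.54432993 0.1129777  0.13095231] [ 2.03748282 -4.85167358  4.27086291]
[([263, 209, 29, 72, 1791], [277.0, 242.9])] [([291, 191, 51, 132, 5675], [316.0, 250.7])]
['........................BBBBBBBBBBBBBBBBBBBBBBBBBBBOOOOOOOOOOOOOOOOOOO', '........................BBBBBBBBBBBBBBBBBBBBBBBBBB.OOOOOOOOOOOOOOOOOOO', '........................BBBBBBBBBBBBBBBBBBBBBBBBBB.OOOOOOOOOOOOOOOOOOO']
[0.54434362 0.11298569 0.13095816] [ 1.75373818 -4.62504743  4.74482531]
```

Emit:
{"method": "send_rows", "body": {
  "motion": [0,-0.006,0,0,1,0,0,0,0,1,0,0,0,0,1]
}}

```text
time: 15.85
eef_pos: [0.5443, 0.113, 0.1309]
orientation: [1.0, 0.013, -0.0, 0.0]
wrist_force: [2.5, -5.9, 4.9]
finger_gap: 0.199
finger_force: 20.0
```

```bash
python3 gap.py; python3 gap.py|head -1
```

```text
[0.54436615 0.11305998 0.13098137] [ 3.05059153 -5.86190202  4.90364308]
[([264, 209, 28, 72, 1787], [277.0, 243.0])] [([291, 191, 51, 132, 5671], [316.0, 250.7])]
['........................BBBBBBBBBBBBBBBBBBBBBBBBBBBOOOOOOOOOOOOOOOOOOO', '........................BBBBBBBBBBBBBBBBBBBBBBBBBB.OOOOOOOOOOOOOOOOOOO', '........................BBBBBBBBBBBBBBBBBBBBBBBBBB.OOOOOOOOOOOOOOOOOOO']
[0.54432446 0.11303977 0.13096571] [ 2.64169021 -5.67068262  5.20464592]
```

The force rises to nearly 6 N with no movement, so the saddle is against the ring. Next I'll release and retreat.

Emit:
{"method": "send_rows", "body": {
  "motion": [0,0,0,0,1,0,0,0,0,1,0,0,0,0,-1,0,0,0,0,-1,0,0,0,0,-1,0,0,0,0,-1,0,0,0,0,-1,0,0,0,0,-1],
  "squeeze": 3
}}

```text
time: 16.75
eef_pos: [0.5442, 0.1137, 0.1308]
orientation: [1.0, 0.013, -0.0, -0.0]
wrist_force: [-0.5, 0.5, -0.6]
finger_gap: 0.669
finger_force: 0.0
```

Emit:
{"method": "send_rows", "body": {
  "motion": [0,0,0,0,-1,0,0,0,0,-1,0,0,0,0,-1,0,0,0,0,-1,0,0,0,0,-1,0,0,0,0,-1]
}}

```text
time: 17.35
eef_pos: [0.5443, 0.1136, 0.131]
orientation: [1.0, 0.013, 0.0, -0.0]
wrist_force: [-0.7, 0.5, 0.4]
finger_gap: 0.998
finger_force: 0.0
```

```bash
python3 gap.py
```

```text
[0.54430068 0.11356703 0.13093271] [ 0.22668523 -0.13694943 -0.26272934]
[([265, 209, 28, 72, 1865], [278.4, 244.3])] [([292, 191, 52, 132, 5683], [317.3, 250.7])]
['.........................BBBBBBBBBBBBBBBBBBBBBBBBBBBOOOOOOOOOOOOOOOOOO', '.........................BBBBBBBBBBBBBBBBBBBBBBBBBB.OOOOOOOOOOOOOOOOOO', '.........................BBBBBBBBBBBBBBBBBBBBBBBBBBBOOOOOOOOOOOOOOOOOO']
```

Still touching. I'll retreat upward and check.

Emit:
{"method": "send_rows", "body": {
  "motion": [0,0,-0.4,0,-1,0,0,-0.8,0,-1,0,0,-1,0,-1,0,0,-1,0,-1,-0.9,0,-0.3,0,-1,-0.9,0,0,0,-1,0,0,0,0,-1,0,0,0,0,-1]
}}

```text
time: 18.2
eef_pos: [0.4722, 0.1117, 0.2713]
orientation: [1.0, 0.013, 0.001, -0.0]
wrist_force: [-0.3, -0.1, 0.3]
finger_gap: 1.002
finger_force: 0.0
```

```bash
python3 - <<'E'
from h import *
d=snap('wrist','w9'); s=snap('side','s9'); st=monitor.sense(); print(st['eef_pos'],st['wrist_force'],st['time'])
b=comps(d,(100,120,50),(130,255,255),300)[0]; print(b,comps(d,(3,190,60),(18,255,255),300)[0])
a=d['image'][0:300,100:500]; c=cv2.resize(s['image'][130:230,270:403],(400,300),interpolation=cv2.INTER_CUBIC)
cv2.imwrite('pics/c9.png',np.hstack([a,c])[:,:,::-1])
# ring centre now vs axis plane y
for r in b: print(r[1], onz(d,r[1],.0925+.008))
print('then',onz(load('w3'),(256.7,157.7),.1005),onz(load('w2'),(232,54.7),.1005))
E
```

```text
[0.47310419 0.11159599 0.27111612] [-0.12996795 -0.37401542  0.26228074] 18.3
[([285, 73, 17, 48, 754], [293.3, 96.2])] [([302, 63, 31, 88, 2290], [316.9, 103.7])]
[293.3, 96.2] [0.56352495 0.13200388 0.1005    ]
then [0.56452382 0.1318524  0.1005    ] [0.56243402 0.13156992 0.1005    ]
```

View pics/c9.png

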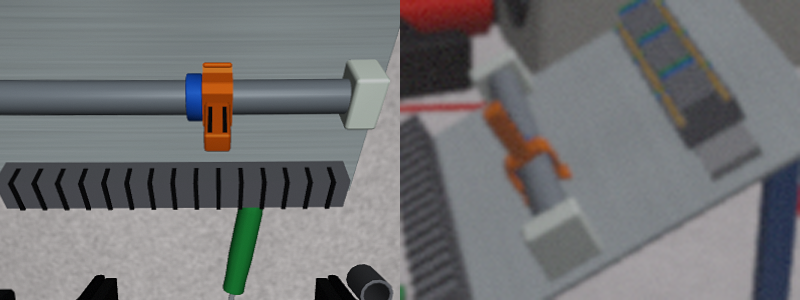

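The saddle is home, square to the plate and against the ring. The ring measures y=0.1320 now against 0.1317 before, so it has not moved, and the gripper is clear. Handing in.

```bash
python3 -c "
from h import *
print(close_job())"
```

```text
the job is handed in; nothing more can be done
None
```

The orange saddle was pressed square to the plate until fully home on the conduit, slid until it touches the blue ring, and released there; the ring has not measurably moved and the job was handed in at about 18 s.

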